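Sort the parts back after a bench measurement

TASK

Tidy the parts left on the electronics bench into their places: the two ring cores lie flat, side by side, in the tray that shows a ring core on its ledge, the heat sink goes fins up into the tray that shows a heat sink, and of the two can capacitors the one that fits inside the round cup stands in it on its floor while the other stands upright in the tray that shows a capacitor. Set every part down on the floor of its place instead of dropping it, and leave the green circuit board where it lies.

Things in the scene. Friction and masses are not known exactly. Their poses are not given: they have to be found in the camera images.
- cap_big: loose electrolytic can capacitor standing upright: plain cylinder 50 mm across and 55 mm tall, dark sleeve, bare aluminium top. Its origin is the centre of its underside and its z axis points up. About 0.16 kg
- cap_small: loose electrolytic can capacitor standing upright: plain cylinder 30 mm across and 55 mm tall, dark sleeve, bare aluminium top. Its origin is the centre of its underside and its z axis points up. About 0.06 kg
- core_big: loose dark grey ferrite ring core lying flat: 46 mm outside, 26 mm hole, 18 mm high. Its origin is the centre of its underside and its z axis points up, along the hole. About 0.09 kg
- core_small: loose dark grey ferrite ring core lying flat: 36 mm outside, 20 mm hole, 15 mm high. Its origin is the centre of its underside and its z axis points up, along the hole. About 0.05 kg
- heatsink: loose aluminium heat sink: base plate 44 x 40 mm (x by y), 5 mm thick, seven upright fins along x, 26 mm high in all, so it is gripped across y on the flat outer fins, 40 mm apart. Its origin is the centre of its underside and its z axis points up, as do the fins. About 0.08 kg
- tray_core: fixed grey open tray for ring cores: 110 x 130 mm inside (x by y), walls 4 mm thick, rim 18 mm and floor 4 mm over the bench; along its +x side a solid ledge 34 mm wide, 18 mm high, with a fixed sample in its middle: a ring core 32 mm across and 11 mm high. Origin on the bench under the centre of the floor; x points to the ledge, y along it, z up; yaw varies a little
- tray_sink: fixed grey open tray for heat sinks: 110 x 130 mm inside (x by y), walls 4 mm thick, rim 18 mm and floor 4 mm over the bench; along its +x side a solid ledge 34 mm wide, 18 mm high, with a fixed sample in its middle: a finned heat sink 26 mm square and 18 mm high. Origin on the bench under the centre of the floor; x points to the ledge, y along it, z up; yaw varies a little
- tray_cap: fixed grey open tray for can capacitors: 110 x 130 mm inside (x by y), walls 4 mm thick, rim 18 mm and floor 4 mm over the bench; along its +x side a solid ledge 34 mm wide, 18 mm high, with a fixed sample in its middle: an upright can capacitor 22 mm across and 26 mm tall. Origin on the bench under the centre of the floor; x points to the ledge, y along it, z up; yaw varies a little
- cup: fixed round grey plastic cup, open at the top: bore 46 mm, outside 54 mm, rim 26 mm over the bench, inner floor 4 mm over the bench, on a flat foot 72 mm across and 3 mm high. Origin on the bench at its centre, z up
- board: loose green circuit board, 80 x 90 mm, lying on the bench on short standoffs, its highest part 19 mm over the bench. Origin under its centre, z up. Not part of the job: it stays where it is
Things that resemble listed ones, but are neither listed nor needed, are in the scene too. What is shaped like the tray_sink but purple is not meant.

How it is judged:
By the outcome, as a careful person would: the job done as asked, in the order asked, and still so for the second after the job is handed in, with the robot touching nothing.
It also fails if it takes over 120 s, if anything falls off the work surface, if the arm or the gripper's body presses on something with over 40 N, if the wrist force passes 120 N, or if a joint passes its speed limit or range.

ROBOT

A 6-joint arm with a two-finger parallel gripper is mounted at the origin on the work surface. World frame = base frame: x ahead of the robot, y to its left, z up, the work surface at z = 0. Lengths are in m, angles in rad, forces in N, time in s.
With the tool pointing down it reaches from about 0.375 to 0.975 m from the base axis. Payload 3.8 kg.
Tool frame: the origin (TCP) lies midway between the tips of the shut fingers; the grasp point (between the pads) lies 19 mm behind it; z points along the fingers, y is the line along which they close (so a half turn about z gives the same grasp; the last joint's range is limited). The gripper opens to 85 mm and grips with 20 to 120 N. Pads are 22 mm wide; open, the fingers measure 114 mm over their backs; the gripper's body (76 mm by 85 mm) begins 54 mm behind the grasp point. The pads swing forward as they close: fully open they stand 13 mm farther back than shut.
Start: joints at [1.271, 0.264, 1.604, -0, 1.274, -0.037], TCP at [0.175, 0.652, 0.231] pointing down, gripper open.
Joint ranges: [-2.63, 2.63], [-0.94, 2.18], [0.31, 2.57], [-1.31, 4.45], [0, 2.66], [-2.55, 2.55]. Speed limits (rad/s): [2.57, 2.57, 3.14, 3.14, 3.14, 3.14].

INTERFACE

Orientations are given as a rotation vector (axis times angle).
In Python, from workcell import bot, read_camera, camera_info, ticket gives the robot as it stands.
- The arm moves only by the tool servo_tool, never from a script. Its argument "targets" is a list of rows, each an object of numbers: "hand": the closure, from -1 (fully open) to 1 (shut); "x", "y", "z": the shift along the tool's x, y, z as a fraction of full scale; "roll": the turn about the tool's z as a fraction of full scale. In form: [{"hand": .., "x": .., "y": .., "z": .., "roll": ..}, ...]. A call has 1 to 10 rows; each row is the pose to reach, as a shift and turn from the pose commanded when the call began, along the tool's axes at that moment, turning the shorter way round; what a row does not reach only later rows make up. Full scale, the value 1, is 50 cm for a shift and 180 degrees for a turn. A row lasts 1/12 s, in which the tool goes at most 41.7 mm and 7.16 degrees, less where a joint would pass 70% of its speed; a pose out of reach is approached as far as the arm can. A call with a number of a shift or a turn outside -1 to 1 is refused whole. A call with a gripper value outside its range is refused whole. The fingers move at their own pace and stop on an object; "grip_force" is the grip in N (left out, the last holds). Time passes only in rows, so rows that repeat a pose let the fingers close. It gives the time, the measured TCP pose, the force, the opening and the grip force at its end, in the units of the state.
- bot.read_state(): the state, without advancing time (a new reading comes with each control period).
- read_camera(name): name is "side" or "top"; returns the picture (480x640x3 uint8, red, green, blue); there is no depth.
- camera_info(name): a dict with "fx", "fy", "cx", "cy" (pixels), "eye" and "orientation" of the camera in the world. Camera axes: x right, y down, z forward; pixel columns grow to the right and rows downward; lengths in m; the calibration is good to about 2 mm. A picture is of the moment at which its call begins. camera_info takes no time and is no camera call.
- ticket.finish_job(): hands the job in; it is judged then, once.
The state is a dict: "time": time; "q": joint angles; "joint_vel": joint speeds; "joint_torque": joint torques, N m; "tool_pos": TCP position; "tcp_rot": TCP orientation; "wrist_force": force on the tool from outside, world axes, zero at the start; "torque": the same for the moment, N m; "width": opening from 0.0 (shut) to 1.0 (fully open); "grip_force": force on a finger pad.
Only numpy, scipy, OpenCV 4.12 (cv2) and the standard library are available. Lean on these libraries where they do the work, as an engineer would, in place of code of your own. Each camera call takes 0.05 s, during which the arm holds its last target. There are 200 camera calls.

## Working session

There is one attempt and no reset: what is moved stays moved. The work goes in short steps, Python scripts to look and compute and a tool call to move; the robot and the scene stay as the last step left them, time stands still between calls to the robot, and variables do not carry over. Pictures are saved under pics/ and viewed, at most 14 in all, crops included, and the job is handed in when it is done.

Besides the shell and the picture viewer there is one more tool, called after "Emit:" as name(argument=value, ...), one argument or row to a line, values as JSON. servo_tool: Moves the arm, as the interface text tells. Its arguments: {"type":"object","properties":{"targets":{"type":"array"},"grip_force":{"type":"number"}},"required":["targets"]}

```bash
mkdir -p pics; ls; python3 - <<'E'
from workcell import bot, read_camera, camera_info
import cv2
for n in("top","side"):
    print(n,camera_info(n)); cv2.imwrite(f"pics/{n}0.png",read_camera(n)[:,:,::-1])
print(bot.read_state())
E
```

```text
pics
top {'fx': 542.5336617990722, 'fy': 542.5336617990722, 'cx': 326.99936659675467, 'cy': 246.0825364539621, 'eye': array([ 0.32674815, -0.05328095,  1.47606243]), 'orientation': array([-2.16811288,  2.1849225 , -0.07100739])}
side {'fx': 593.8562919074612, 'fy': 593.8562919074612, 'cx': 309.58789009036303, 'cy': 237.58870642785678, 'eye': array([-0.13843502, -0.83153679,  0.85688715]), 'orientation': array([-2.18208525,  0.68407971, -0.33954208])}
{'time': 0.1, 'q': array([ 1.27107744e+00,  2.64672220e-01,  1.60525869e+00,  3.14361026e-06,
        1.27369866e+00, -3.68999405e-02]), 'joint_vel': array([-0.00086519, -0.00073862, -0.00466043,  0.00035847, -0.00058556,
        0.00186391]), 'joint_torque': array([-2.34800273e-04, -5.16718411e+01, -3.68584263e+01, -6.91325226e-05,
        6.49096721e-03,  3.11698818e-05]), 'tool_pos': array([0.17517054, 0.65118148, 0.23007882]), 'tcp_rot': array([-0.41160402, -3.11416348,  0.00315322]), 'wrist_force': array([-0.00671629,  0.13193009,  0.94431798]), 'torque': array([-0.01355702, -0.04789623,  0.03350896]), 'grip_force': 0.0, 'width': 1.0015316957763156}
```

View pics/top0.png

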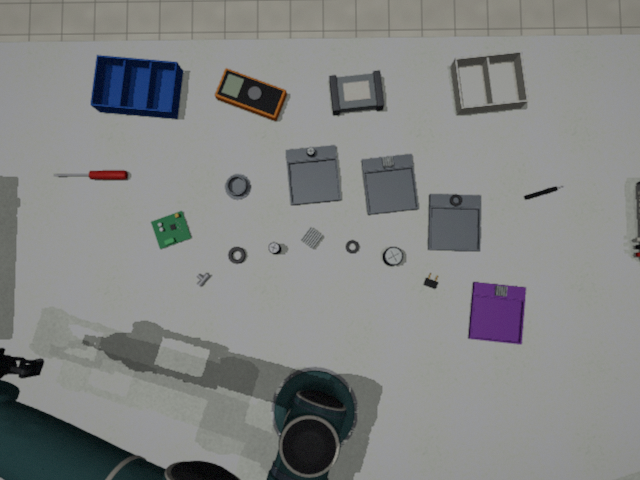

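View pics/side0.png

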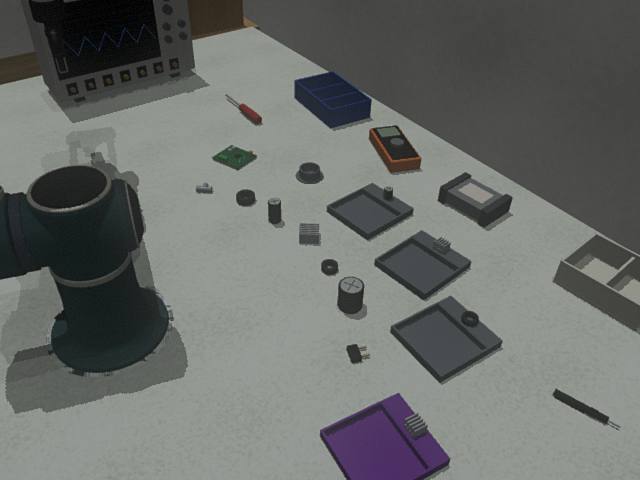

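Top view: capacitor tray at (314,175), heat sink tray (389,184), core tray (455,222), cup (237,186), big core (237,255), small cap (275,247), heat sink (312,238), small core (352,246), big cap (393,256), board (171,230), and the purple decoy tray (497,313). The side view shows the same layout with everything clear of the arm. Next I measure from masks in both views.

```bash
cat > h.py <<'E'
import numpy as np, cv2
from scipy.spatial.transform import Rotation as R
from workcell import bot, read_camera, camera_info
C={n:camera_info(n) for n in("top","side")}
def ray(n,u,v):
    c=C[n]; d=R.from_rotvec(c["orientation"]).apply([(u-c["cx"])/c["fx"],(v-c["cy"])/c["fy"],1.]); return np.array(c["eye"]),d
def plane(n,p,z):
    e,d=ray(n,*p); return e+d*(z-e[2])/d[2]
def tri(pt,ps):
    (a,d),(b,f)=ray("top",*pt),ray("side",*ps)
    s=np.linalg.lstsq(np.c_[d,-f],b-a,rcond=None)[0]; p,q=a+d*s[0],b+f*s[1]
    return (p+q)/2,np.linalg.norm(p-q)
def proj(n,P):
    c=C[n]; x=R.from_rotvec(c["orientation"]).inv().apply(np.array(P)-c["eye"]); return np.array([c["fx"]*x[0]/x[2]+c["cx"],c["fy"]*x[1]/x[2]+c["cy"]])
def save(n,name,box,k):
    im=read_camera(n) if isinstance(n,str) else n
    x0,y0,x1,y1=box; cv2.imwrite("pics/"+name,cv2.resize(im[y0:y1,x0:x1,::-1],None,fx=k,fy=k,interpolation=cv2.INTER_CUBIC))
E
python3 - <<'E'
from h import *
t=cv2.imread("pics/top0.png")[:,:,::-1];s=cv2.imread("pics/side0.png")[:,:,::-1]
save(t,"topz.png",(220,135,486,275),3); save(s,"sidez.png",(225,150,505,390),2.5)
for n,im,(x0,y0,x1,y1) in(("top",t,(140,135,490,300)),("side",s,(190,140,510,390))):
    v=im.max(2).astype(np.uint8); print(n,"bg",np.median(v[y0:y1,x0:x1]))
    bg=cv2.medianBlur(v,5); m=(v<125).astype(np.uint8)
    m[:y0]=0;m[y1:]=0;m[:,:x0]=0;m[:,x1:]=0
    cs,_=cv2.findContours(m,cv2.RETR_EXTERNAL,cv2.CHAIN_APPROX_NONE)
    for c in cs:
        if cv2.contourArea(c)>40: print(n,cv2.boundingRect(c),cv2.contourArea(c),np.round(np.array(cv2.minAreaRect(c)[0]),1),np.round(cv2.minAreaRect(c)[1],1),round(cv2.minAreaRect(c)[2],1))
E
```

```text
top bg 153.0
top (471, 282, 19, 18) 282.0 [480.  290.5] [17. 18.] 90.0
top (423, 277, 16, 12) 97.0 [430.5 282.9] [13.9  8.7] 21.8
top (197, 273, 15, 14) 59.0 [202.4 277.8] [10.5 15.5] 41.2
top (382, 247, 24, 20) 354.0 [393.5 256.5] [19. 23.] 90.0
top (228, 247, 20, 17) 241.5 [237.5 255. ] [16. 19.] 90.0
top (269, 243, 19, 12) 79.0 [278.  248.5] [11. 18.] 90.0
top (345, 240, 15, 14) 140.0 [352.  246.5] [13.4 13.4] 45.0
top (301, 228, 23, 21) 247.5 [312.4 238.1] [17.2 17.2] 36.9
top (151, 211, 41, 38) 940.0 [171.3 229.7] [29.6 34.2] 70.3
top (427, 194, 54, 58) 2894.5 [453.5 222.5] [57. 53.] 90.0
top (225, 174, 26, 26) 478.0 [238.  186.5] [24.7 24.7] 45.0
top (361, 154, 58, 62) 2841.5 [389.4 184.3] [56.9 52.2] 83.1
top (286, 145, 56, 61) 2788.5 [313.7 175.1] [56.6 52.2] 84.5
side bg 151.0
side (346, 344, 24, 21) 261.5 [357.5 352.5] [21.4 19.9] 70.0
side (390, 295, 113, 90) 5491.5 [446.6 336.9] [94.2 75.5] 46.1
side (337, 276, 30, 44) 981.0 [351.5 297.5] [43. 29.] 90.0
side (321, 259, 18, 18) 232.5 [329.5 267.5] [17. 17.] 90.0
side (374, 230, 98, 72) 3826.5 [422.9 263.5] [64.9 81. ] 54.2
side (299, 223, 22, 23) 412.0 [309.5 234. ] [22. 21.] 90.0
side (267, 198, 18, 30) 346.0 [274.5 212.9] [30.5 15.4] 79.7
side (236, 189, 21, 18) 276.0 [246.  197.5] [17. 20.] 90.0
side (326, 183, 88, 59) 2855.5 [369.9 210.3] [52.5 77. ] 60.3
side (196, 183, 18, 11) 102.5 [204.5 188. ] [10. 17.] 90.0
side (437, 172, 73, 59) 2404.5 [475.4 199.4] [74.7 42.2] 30.3
side (295, 162, 29, 22) 442.0 [309.  172.5] [21. 28.] 90.0
side (212, 145, 45, 26) 617.5 [234.  157.4] [42.4 22.5] 16.7
side (444, 140, 66, 39) 1231.0 [476.5 159. ] [38. 65.] 90.0
side (379, 140, 40, 21) 507.0 [398.5 150. ] [20. 39.] 90.0
side (369, 140, 54, 35) 570.5 [393.2 160.7] [60.4 25.6] 21.8
```

View pics/topz.png

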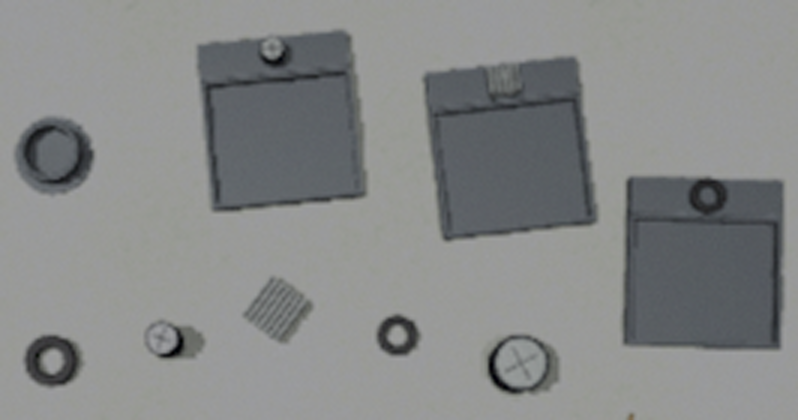

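View pics/sidez.png

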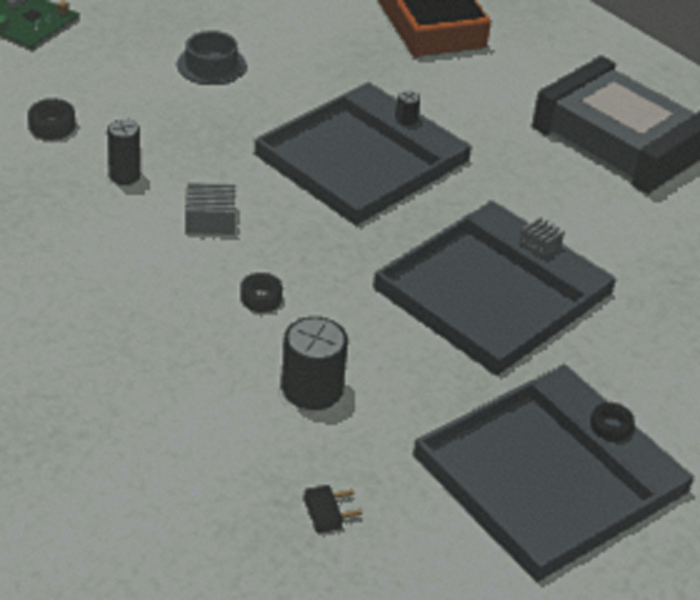

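The zooms show all parts and places clearly. Tray corners in topz are cap (199,44),(350,32),(365,196),(213,210), sink (425,73),(577,57),(596,222),(444,238) and core (629,178),(783,182),(779,348),(625,343). Cap tops are at (164,339) and (520,363), cores at (52,360) and (398,335), the heat sink at (278,309) and the cup at (54,153). Next I triangulate these.

```bash
python3 - <<'E'
from h import *
np.set_printoptions(precision=4,suppress=True)
T=lambda x,y:((x+.5)/3-.5+220,(y+.5)/3-.5+135); S=lambda x,y:((x+.5)/2.5-.5+225,(y+.5)/2.5-.5+150)
tr={"cap":([(199,44),(350,32),(365,196),(213,210)],[(368,84),(470,150),(360,215),(255,146)]),
"sink":([(425,73),(577,57),(596,222),(444,238)],[(490,203),(615,282),(499,363),(375,277)]),
"core":([(629,178),(783,182),(779,348),(625,343)],[(565,367),(692,477),(541,571),(415,443)])}
for k,(a,b) in tr.items():
    P=[]
    for p,q in zip(a,b):
        X,e=tri(T(*p),S(*q)); P.append(plane("top",T(*p),.018)); print(k,X,e)
    P=np.array(P); c=P.mean(0); ex=(P[0]+P[1]-P[2]-P[3])/2; ey=(P[0]+P[3]-P[1]-P[2])/2
    print(k,"outer ctr",c,"len",np.linalg.norm(ex),np.linalg.norm(ey),"yaw",np.degrees(np.arctan2(ex[1],ex[0])),np.degrees(np.arctan2(-ey[0],ey[1])))
for k,p,q in(("capS top",(164,339),(124,128)),("capB top",(520,363),(316,337)),("coreB top",(52,359),(52,112)),("coreS top",(398,334),(262,285)),("sink top",(278,309),(211,196)),("cup rim",(54,153),(211,45))):
    print(k,*tri(T(*p),S(*q)))
# mask based
t=cv2.imread("pics/top0.png")[:,:,::-1].max(2)
def cont(box,f):
    x0,y0,x1,y1=box; m=f(t[y0:y1,x0:x1]).astype(np.uint8)
    c=max(cv2.findContours(m,cv2.RETR_EXTERNAL,cv2.CHAIN_APPROX_NONE)[0],key=cv2.contourArea); return c+[x0,y0],m
for k,b,z in(("coreB",(225,243,251,268),.009),("coreS",(342,236,362,258),.0075),("capB",(378,240,410,272),.0275),("capS",(264,238,290,258),.0275),("cup",(222,170,256,202),.002)):
    thr=125 if k=="cup" else 105
    c,m=cont(b,lambda a:a<thr)
    u,v=m.sum(0).nonzero()[0],m.sum(1).nonzero()[0]
    hull=cv2.convexHull(c); M=cv2.moments(hull); p=(M["m10"]/M["m00"],M["m01"]/M["m00"]); print(k,p,cv2.boundingRect(c),plane("top",p,z))
b=(298,224,328,254);c,m=cont(b,lambda a:a<125);r=cv2.minAreaRect(c);print("sink",r)
for z in(.013,.026):print(plane("top",r[0],z))
E
```

```text
cap [0.7055 0.0742 0.0164] 0.0012563860889649146
cap [ 0.7154 -0.0638  0.0159] 0.0010371443171973177
cap [ 0.5665 -0.0776  0.0147] 0.004039406497173364
cap [0.5545 0.0614 0.0105] 0.0013157342369705066
cap outer ctr [ 0.6345 -0.0014  0.018 ] len 0.15243448529992082 0.13808195614244206 yaw 4.650933213728862 4.405116022728112
sink [ 0.677  -0.1318  0.0147] 0.0009774026644661074
sink [ 0.6905 -0.2704  0.0152] 0.0005150287328768656
sink [ 0.5397 -0.2852  0.016 ] 0.0017702345018151952
sink [ 0.5267 -0.148   0.0129] 0.001481358189104249
sink outer ctr [ 0.6077 -0.2084  0.018 ] len 0.15201897132949843 0.13829909810058816 yaw 5.563042196501153 5.534566040985528
core [ 0.5805 -0.3168  0.0144] 0.003695927896861754
core [ 0.5738 -0.4536  0.0182] 0.0007425367871080437
core [ 0.4248 -0.4479  0.0123] 0.002373069990658452
core [ 0.4302 -0.3095  0.0132] 0.0018259129827924406
core outer ctr [ 0.5012 -0.3805  0.018 ] len 0.14986617322942397 0.13806806057348256 yaw -2.817568152908838 -2.188299747426352
capS top [0.4337 0.101  0.0572] 0.0012607668627126925
capB top [ 0.4104 -0.2102  0.0556] 0.0016318725813204021
coreB top [0.4186 0.2064 0.0187] 0.0005087867261908372
coreS top [ 0.4392 -0.105   0.0163] 0.0003875147377952637
sink top [0.4615 0.0021 0.0311] 0.0009108321119297158
cup rim [0.604  0.2036 0.0295] 0.00012291987620694173
coreB (237.127365356623, 254.85953420669577) (228, 247, 19, 17) [0.418  0.2076 0.009 ]
coreS (352.23677248677245, 246.26719576719574) (346, 240, 14, 13) [ 0.439  -0.1049  0.0075]
capB (392.8804523424879, 256.12977921378564) (383, 247, 21, 19) [ 0.4101 -0.2124  0.0275]
capS (278.14, 249.33666666666664) (273, 244, 10, 10) [0.4308 0.0943 0.0275]
cup (237.76697061803443, 186.52482269503545) (225, 174, 26, 26) [0.607  0.2082 0.002 ]
sink ((312.44000244140625, 238.08001708984375), (17.200000762939453, 17.200000762939453), 36.869895935058594)
[0.4617 0.0028 0.013 ]
[0.4605 0.0023 0.026 ]
```

```bash
cat >> h.py <<'E'
def go(x,y,z,yaw):
    "fractions to reach world TCP x,y,z with finger line at yaw (deg, mod 180)"
    s=bot.read_state(); r=R.from_rotvec(s["tcp_rot"]); d=r.inv().apply(np.array([x,y,z])-s["tool_pos"])/.5
    yy=r.apply([0,1,0]); a=np.degrees(np.arctan2(yy[1],yy[0])); t=(yaw-a+90)%180-90
    print("shift",np.round(d,4),"roll",round(-t/180,4),"yaw now",round(a,1),"pos",np.round(s["tool_pos"],4),"t",round(s["time"],2),"w",round(s["width"],3),"F",np.round(s["wrist_force"],1),"q6",round(s["q"][5],2))
E
python3 - <<'E'
from h import *
t=cv2.imread("pics/top0.png")[:,:,::-1]
save(t,"sink.png",(296,222,330,256),16)
# fin direction: edges of the part taken to world at z=.026, plus structure tensor
g=cv2.cvtColor(t,cv2.COLOR_RGB2GRAY).astype(np.float32)
gx,gy=cv2.Sobel(g,cv2.CV_32F,1,0),cv2.Sobel(g,cv2.CV_32F,0,1)
a,b=gx[232:245,306:319],gy[232:245,306:319]
th=.5*np.arctan2(2*(a*b).sum(),(a*a-b*b).sum()); p=np.array([312.4,238.1]); n=np.array([np.cos(th),np.sin(th)])
w=plane("top",p+10*n,.026)-plane("top",p-10*n,.026); print("across-fin yaw",np.degrees(np.arctan2(w[1],w[0])))
go(.418,.207,.10,0)
E
```

```text
across-fin yaw -122.33545907561003
shift [-0.6998 -0.7312  0.2616] roll 0.4163 yaw now 74.9 pos [0.1752 0.6512 0.2301] t 0.1 w 1.002 F [-0.   0.1  0.9] q6 -0.04
```

View pics/sink.png

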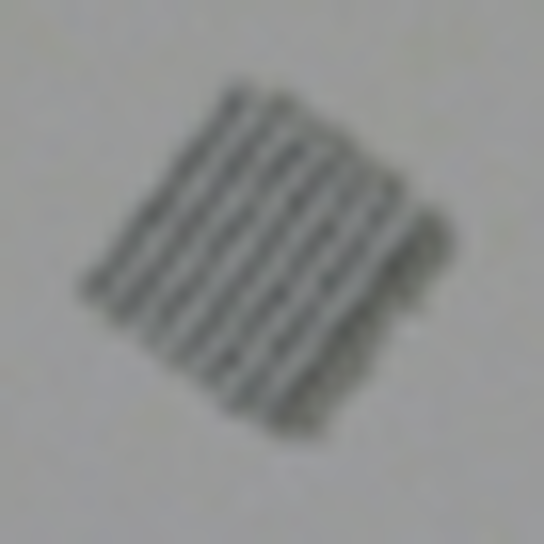

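Emit:
servo_tool(
  targets=[
    {"hand":-1,"x":-0.7,"y":-0.73,"z":0.0,"roll":0.416},
    {"hand":-1,"x":-0.7,"y":-0.73,"z":0.0,"roll":0.416},
    {"hand":-1,"x":-0.7,"y":-0.73,"z":0.0,"roll":0.416},
    {"hand":-1,"x":-0.7,"y":-0.73,"z":0.0,"roll":0.416},
    {"hand":-1,"x":-0.7,"y":-0.73,"z":0.0,"roll":0.416},
    {"hand":-1,"x":-0.7,"y":-0.73,"z":0.0,"roll":0.416},
    {"hand":-1,"x":-0.7,"y":-0.73,"z":0.0,"roll":0.416},
    {"hand":-1,"x":-0.7,"y":-0.73,"z":0.0,"roll":0.416},
    {"hand":-1,"x":-0.7,"y":-0.73,"z":0.0,"roll":0.416},
    {"hand":-1,"x":-0.7,"y":-0.73,"z":0.0,"roll":0.416},
  ],
  grip_force=40,
)

```text
time: 0.93
tool_pos: [0.3759, 0.2845, 0.231]
tcp_rot: [2.163, 2.279, -0.0]
wrist_force: [-0.6, 0.2, -0.0]
width: 1.001
grip_force: 0.0
```

The heat sink crop shows the fins running from lower left to upper right, with its centre near crop pixel (250,247), which is image (311,237). The across-fin yaw is about 57 degrees. Now I continue to the big core.

```bash
python3 -c "
from h import *
go(.418,.207,.06,0);go(.418,.207,.003,0);print(plane('top',(311.1,236.9),.026),plane('top',(311.1,236.9),.013))"
```

```text
shift [-0.1591  0.0761  0.342 ] roll 0.0166 yaw now 3.0 pos [0.3759 0.2845 0.231 ] t 0.93 w 1.001 F [-0.6  0.2 -0. ] q6 0.54
shift [-0.159   0.0761  0.456 ] roll 0.0166 yaw now 3.0 pos [0.3759 0.2845 0.231 ] t 0.93 w 1.001 F [-0.6  0.2 -0. ] q6 0.54
[0.46368682 0.00584042 0.026     ] [0.46491449 0.00637046 0.013     ]
```

Emit:
servo_tool(
  targets=[
    {"hand":-1,"x":-0.159,"y":0.076,"z":0.2,"roll":0.0166},
    {"hand":-1,"x":-0.159,"y":0.076,"z":0.2,"roll":0.0166},
    {"hand":-1,"x":-0.159,"y":0.076,"z":0.2,"roll":0.0166},
    {"hand":-1,"x":-0.159,"y":0.076,"z":0.3,"roll":0.0166},
    {"hand":-1,"x":-0.159,"y":0.076,"z":0.36,"roll":0.0166},
    {"hand":-1,"x":-0.159,"y":0.076,"z":0.4,"roll":0.0166},
    {"hand":-1,"x":-0.159,"y":0.076,"z":0.43,"roll":0.0166},
    {"hand":-1,"x":-0.159,"y":0.076,"z":0.45,"roll":0.0166},
    {"hand":-1,"x":-0.159,"y":0.076,"z":0.456,"roll":0.0166},
    {"hand":-1,"x":-0.159,"y":0.076,"z":0.456,"roll":0.0166},
  ],
)

```text
time: 1.77
tool_pos: [0.4179, 0.2092, 0.0028]
tcp_rot: [-2.214, -2.228, 0.002]
wrist_force: [0.5, 0.2, 0.7]
width: 1.003
grip_force: 0.0
```

Emit:
servo_tool(
  targets=[
    {"hand":1,"x":0,"y":0,"z":0,"roll":0},
    {"hand":1,"x":0,"y":0,"z":0,"roll":0},
    {"hand":1,"x":0,"y":0,"z":0,"roll":0},
    {"hand":1,"x":0,"y":0,"z":0,"roll":0},
    {"hand":1,"x":0,"y":0,"z":0,"roll":0},
    {"hand":1,"x":0,"y":0,"z":0,"roll":0},
    {"hand":1,"x":0,"y":0,"z":0,"roll":0},
    {"hand":1,"x":0,"y":0,"z":0,"roll":0},
  ],
)

```text
time: 2.43
tool_pos: [0.4194, 0.21, 0.005]
tcp_rot: [2.214, 2.227, 0.004]
wrist_force: [-1.8, -0.1, 5.5]
width: 0.516
grip_force: 40.2
```

```bash
python3 -c "
from h import *
go(.4855,-.352,.105,-2.5)"
```

```text
shift [-1.1244  0.126  -0.201 ] roll 0.0158 yaw now 0.3 pos [0.4194 0.21   0.005 ] t 2.43 w 0.516 F [-1.8 -0.1  5.5] q6 0.4
```

Emit:
servo_tool(
  targets=[
    {"hand":1,"x":0,"y":0,"z":-0.05,"roll":0},
    {"hand":1,"x":0,"y":0,"z":-0.12,"roll":0},
    {"hand":1,"x":0,"y":0,"z":-0.2,"roll":0},
    {"hand":1,"x":-0.07,"y":0.01,"z":-0.2,"roll":0},
    {"hand":1,"x":-0.14,"y":0.02,"z":-0.2,"roll":0},
    {"hand":1,"x":-0.21,"y":0.03,"z":-0.2,"roll":0},
    {"hand":1,"x":-0.28,"y":0.04,"z":-0.2,"roll":0},
    {"hand":1,"x":-0.35,"y":0.05,"z":-0.2,"roll":0},
    {"hand":1,"x":-0.42,"y":0.06,"z":-0.2,"roll":0},
    {"hand":1,"x":-0.5,"y":0.07,"z":-0.2,"roll":0},
  ],
)

```text
time: 3.27
tool_pos: [0.4549, -0.0417, 0.1041]
tcp_rot: [2.213, 2.228, 0.002]
wrist_force: [1.6, 1.0, 0.5]
width: 0.514
grip_force: 41.5
```

Emit:
servo_tool(
  targets=[
    {"hand":1,"x":-0.08,"y":0.01,"z":0,"roll":0.0158},
    {"hand":1,"x":-0.16,"y":0.02,"z":0,"roll":0.0158},
    {"hand":1,"x":-0.24,"y":0.03,"z":0,"roll":0.0158},
    {"hand":1,"x":-0.32,"y":0.04,"z":0,"roll":0.0158},
    {"hand":1,"x":-0.4,"y":0.05,"z":0,"roll":0.0158},
    {"hand":1,"x":-0.48,"y":0.055,"z":0,"roll":0.0158},
    {"hand":1,"x":-0.55,"y":0.055,"z":0,"roll":0.0158},
    {"hand":1,"x":-0.6,"y":0.055,"z":0,"roll":0.0158},
    {"hand":1,"x":-0.625,"y":0.055,"z":0,"roll":0.0158},
    {"hand":1,"x":-0.625,"y":0.055,"z":0,"roll":0.0158},
  ],
)

```text
time: 4.1
tool_pos: [0.4842, -0.3556, 0.1039]
tcp_rot: [2.271, 2.168, -0.0]
wrist_force: [0.2, 0.2, -0.4]
width: 0.513
grip_force: 41.5
```

```bash
python3 -c "
from h import *
save('side','a1.png',(300,200,560,400),3)
go(.4855,-.352,.014,-2.5);go(.4855,-.352,.008,-2.5)"
```

```text
shift [0.0034 0.0029 0.1791] roll -0.0007 yaw now -2.6 pos [ 0.4839 -0.3536  0.1035] t 4.15 w 0.513 F [-0.6  0.9 -1.6] q6 -0.63
shift [0.0034 0.0029 0.1911] roll -0.0007 yaw now -2.6 pos [ 0.4839 -0.3536  0.1035] t 4.15 w 0.513 F [-0.6  0.9 -1.6] q6 -0.63
```

View pics/a1.png

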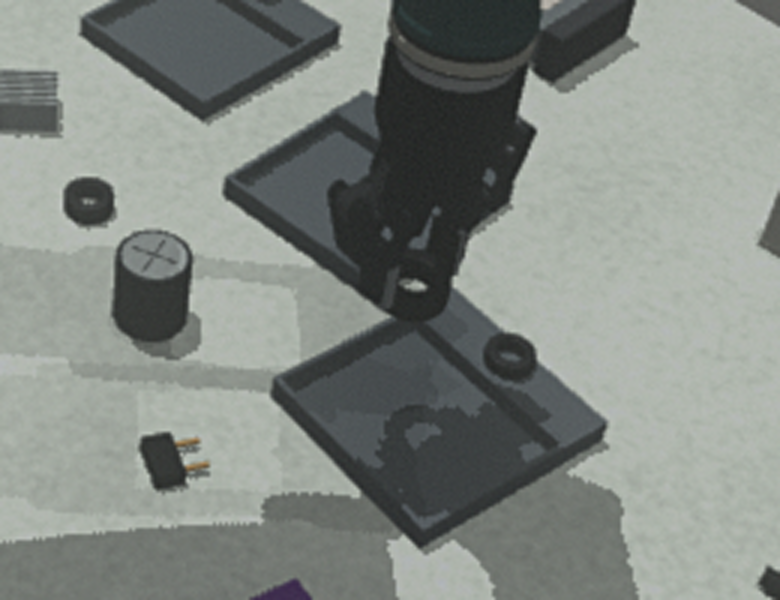

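The core hangs level from the fingertips at (415,285), over the ledge-side half of the core tray. Now I lower it.

Emit:
servo_tool(
  targets=[
    {"hand":1,"x":0.0034,"y":0.003,"z":0.06,"roll":0},
    {"hand":1,"x":0.0034,"y":0.003,"z":0.12,"roll":0},
    {"hand":1,"x":0.0034,"y":0.003,"z":0.16,"roll":0},
    {"hand":1,"x":0.0034,"y":0.003,"z":0.175,"roll":0},
    {"hand":1,"x":0.0034,"y":0.003,"z":0.182,"roll":0},
    {"hand":1,"x":0.0034,"y":0.003,"z":0.184,"roll":0},
    {"hand":1,"x":0.0034,"y":0.003,"z":0.186,"roll":0},
    {"hand":1,"x":0.0034,"y":0.003,"z":0.186,"roll":0},
  ],
)

```text
time: 4.82
tool_pos: [0.4869, -0.3517, 0.012]
tcp_rot: [2.267, 2.171, 0.001]
wrist_force: [0.9, -0.2, -0.5]
width: 0.515
grip_force: 41.5
```

Emit:
servo_tool(
  targets=[
    {"hand":1,"x":0,"y":0,"z":0.002,"roll":0},
    {"hand":1,"x":0,"y":0,"z":0.002,"roll":0},
    {"hand":1,"x":0,"y":0,"z":0.002,"roll":0},
  ],
)

```text
time: 5.07
tool_pos: [0.486, -0.3515, 0.0101]
tcp_rot: [2.269, 2.171, 0.0]
wrist_force: [-0.1, -0.4, -0.8]
width: 0.509
grip_force: 41.5
```

Emit:
servo_tool(
  targets=[
    {"hand":1,"x":0,"y":0,"z":0.002,"roll":0},
    {"hand":1,"x":0,"y":0,"z":0.002,"roll":0},
    {"hand":1,"x":0,"y":0,"z":0.002,"roll":0},
  ],
)

```text
time: 5.32
tool_pos: [0.486, -0.3516, 0.009]
tcp_rot: [2.269, 2.171, 0.0]
wrist_force: [-1.6, 0.1, 4.3]
width: 0.511
grip_force: 42.0
```

Emit:
servo_tool(
  targets=[
    {"hand":1,"x":0,"y":0,"z":0.002,"roll":0},
    {"hand":1,"x":0,"y":0,"z":0.002,"roll":0},
    {"hand":1,"x":0,"y":0,"z":0.002,"roll":0},
  ],
)

```text
time: 5.57
tool_pos: [0.4861, -0.3516, 0.009]
tcp_rot: [2.269, 2.172, 0.0]
wrist_force: [-2.9, 1.5, 11.4]
width: 0.511
grip_force: 42.6
```

Contact is at z 0.009, as expected. I relieve the pressure, release and lift.

Emit:
servo_tool(
  targets=[
    {"hand":1,"x":0,"y":0,"z":-0.002,"roll":0},
    {"hand":-0.4,"x":0,"y":0,"z":-0.002,"roll":0},
    {"hand":-0.4,"x":0,"y":0,"z":-0.002,"roll":0},
    {"hand":-0.4,"x":0,"y":0,"z":-0.002,"roll":0},
    {"hand":-0.4,"x":0,"y":0,"z":-0.02,"roll":0},
    {"hand":-0.4,"x":0,"y":0,"z":-0.06,"roll":0},
    {"hand":-0.4,"x":0,"y":0,"z":-0.12,"roll":0},
    {"hand":-0.6,"x":0,"y":0,"z":-0.18,"roll":0},
    {"hand":-0.6,"x":0,"y":0,"z":-0.2,"roll":0},
    {"hand":-0.6,"x":0,"y":0,"z":-0.2,"roll":0},
  ],
)

```text
time: 6.4
tool_pos: [0.4881, -0.3531, 0.1117]
tcp_rot: [2.264, 2.167, 0.002]
wrist_force: [0.6, 0.3, 0.6]
width: 0.796
grip_force: 0.0
```

```bash
python3 -c "
from h import *
go(.439,-.105,.106,-2.5);go(.439,-.105,.003,-2.5)"
```

```text
shift [ 0.4915 -0.12    0.0084] roll -0.0 yaw now -2.5 pos [ 0.4881 -0.3531  0.1117] t 6.4 w 0.796 F [0.6 0.3 0.6] q6 -0.62
shift [ 0.4925 -0.1213  0.2144] roll -0.0 yaw now -2.5 pos [ 0.4881 -0.3531  0.1117] t 6.4 w 0.796 F [0.6 0.3 0.6] q6 -0.62
```

Emit:
servo_tool(
  targets=[
    {"hand":-0.7,"x":0.08,"y":-0.02,"z":0,"roll":0},
    {"hand":-0.7,"x":0.16,"y":-0.04,"z":0,"roll":0},
    {"hand":-0.7,"x":0.24,"y":-0.06,"z":0,"roll":0},
    {"hand":-0.7,"x":0.32,"y":-0.08,"z":0,"roll":0},
    {"hand":-0.7,"x":0.4,"y":-0.1,"z":0,"roll":0},
    {"hand":-0.7,"x":0.46,"y":-0.115,"z":0,"roll":0},
    {"hand":-0.7,"x":0.492,"y":-0.121,"z":0.02,"roll":0},
    {"hand":-0.7,"x":0.492,"y":-0.121,"z":0.07,"roll":0},
    {"hand":-0.7,"x":0.492,"y":-0.121,"z":0.13,"roll":0},
    {"hand":-0.7,"x":0.492,"y":-0.121,"z":0.17,"roll":0},
  ],
)

```text
time: 7.23
tool_pos: [0.4336, -0.1014, 0.0192]
tcp_rot: [-2.266, -2.172, 0.003]
wrist_force: [-1.7, 0.0, -0.1]
width: 0.852
grip_force: 0.0
```

```bash
python3 -c "
from h import *
go(.439,-.105,.004,-2.5)"
```

```text
shift [-0.0067  0.0113  0.0304] roll 0.0004 yaw now -2.4 pos [ 0.4336 -0.1014  0.0192] t 7.23 w 0.852 F [-1.7  0.  -0.1] q6 -0.24
```

Emit:
servo_tool(
  targets=[
    {"hand":-0.7,"x":0,"y":0,"z":0.01,"roll":0},
    {"hand":-0.7,"x":0,"y":0,"z":0.02,"roll":0},
    {"hand":-0.7,"x":0,"y":0,"z":0.032,"roll":0},
    {"hand":-0.7,"x":0,"y":0,"z":0.032,"roll":0},
    {"hand":-0.7,"x":0,"y":0,"z":0.032,"roll":0},
  ],
)

```text
time: 7.65
tool_pos: [0.4366, -0.1031, 0.0068]
tcp_rot: [2.269, 2.171, 0.001]
wrist_force: [-0.0, 0.4, 0.5]
width: 0.849
grip_force: 0.0
```

Emit:
servo_tool(
  targets=[
    {"hand":1,"x":0,"y":0,"z":0,"roll":0},
    {"hand":1,"x":0,"y":0,"z":0,"roll":0},
    {"hand":1,"x":0,"y":0,"z":0,"roll":0},
    {"hand":1,"x":0,"y":0,"z":0,"roll":0},
    {"hand":1,"x":0,"y":0,"z":0,"roll":0},
    {"hand":1,"x":0,"y":0,"z":0,"roll":0},
    {"hand":1,"x":0,"y":0,"z":0,"roll":0},
    {"hand":1,"x":0,"y":0,"z":0,"roll":0},
  ],
)

```text
time: 8.32
tool_pos: [0.4368, -0.1031, 0.0076]
tcp_rot: [2.268, 2.171, 0.001]
wrist_force: [-2.3, 0.1, 6.8]
width: 0.401
grip_force: 39.1
```

```bash
python3 -c "
from h import *
go(.483,-.405,.105,-2.5)"
```

```text
shift [-0.5993  0.119  -0.1944] roll -0.0 yaw now -2.5 pos [ 0.4368 -0.1031  0.0076] t 8.32 w 0.401 F [-2.3  0.1  6.8] q6 -0.24
```

Emit:
servo_tool(
  targets=[
    {"hand":1,"x":0,"y":0,"z":-0.06,"roll":0},
    {"hand":1,"x":0,"y":0,"z":-0.14,"roll":0},
    {"hand":1,"x":0,"y":0,"z":-0.2,"roll":0},
    {"hand":1,"x":-0.08,"y":0.02,"z":-0.2,"roll":0},
    {"hand":1,"x":-0.16,"y":0.04,"z":-0.2,"roll":0},
    {"hand":1,"x":-0.24,"y":0.06,"z":-0.2,"roll":0},
    {"hand":1,"x":-0.32,"y":0.08,"z":-0.2,"roll":0},
    {"hand":1,"x":-0.4,"y":0.1,"z":-0.2,"roll":0},
    {"hand":1,"x":-0.48,"y":0.12,"z":-0.2,"roll":0},
    {"hand":1,"x":-0.54,"y":0.12,"z":-0.2,"roll":0},
  ],
)

```text
time: 9.15
tool_pos: [0.4855, -0.3789, 0.1069]
tcp_rot: [2.268, 2.169, 0.0]
wrist_force: [0.2, 0.2, 0.4]
width: 0.395
grip_force: 39.9
```

Emit:
servo_tool(
  targets=[
    {"hand":1,"x":-0.03,"y":0,"z":0,"roll":0},
    {"hand":1,"x":-0.06,"y":0,"z":0,"roll":0},
    {"hand":1,"x":-0.06,"y":0,"z":0.04,"roll":0},
    {"hand":1,"x":-0.06,"y":0,"z":0.09,"roll":0},
    {"hand":1,"x":-0.06,"y":0,"z":0.12,"roll":0},
    {"hand":1,"x":-0.06,"y":0,"z":0.12,"roll":0},
    {"hand":1,"x":-0.06,"y":0,"z":0.12,"roll":0},
  ],
)

```text
time: 9.73
tool_pos: [0.4817, -0.4034, 0.0451]
tcp_rot: [-2.266, -2.171, 0.0]
wrist_force: [-0.5, -0.7, -0.5]
width: 0.393
grip_force: 39.9
```

```bash
python3 -c "
from h import *
save('side','a2.png',(360,220,560,400),4)
go(.483,-.405,.012,-2.5)"
```

```text
shift [-0.0012  0.0003  0.0693] roll 0.0002 yaw now -2.5 pos [ 0.4829 -0.4044  0.0466] t 9.78 w 0.392 F [ 0.2 -0.1 -0.1] q6 -0.69
```

View pics/a2.png

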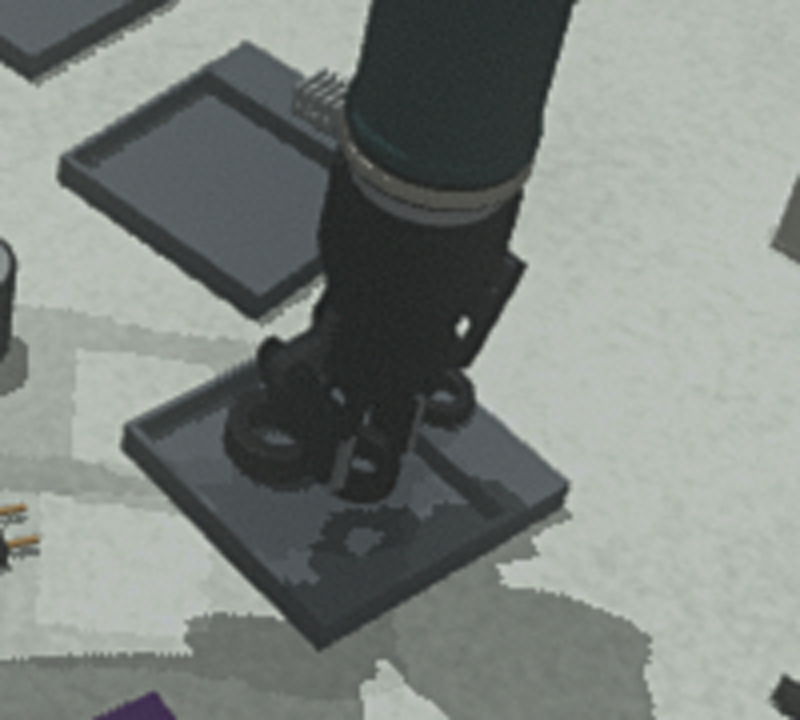

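The big core lies flat in the tray at (275,440). The small core hangs beside it at (368,465), clear of it and of the walls. Now I lower it.

Emit:
servo_tool(
  targets=[
    {"hand":1,"x":0,"y":0,"z":0.03,"roll":0},
    {"hand":1,"x":0,"y":0,"z":0.05,"roll":0},
    {"hand":1,"x":0,"y":0,"z":0.06,"roll":0},
    {"hand":1,"x":0,"y":0,"z":0.065,"roll":0},
    {"hand":1,"x":0,"y":0,"z":0.068,"roll":0},
    {"hand":1,"x":0,"y":0,"z":0.068,"roll":0},
  ],
)

```text
time: 10.28
tool_pos: [0.4828, -0.4051, 0.0124]
tcp_rot: [2.269, 2.172, 0.0]
wrist_force: [0.0, -0.0, -0.2]
width: 0.392
grip_force: 39.9
```

Emit:
servo_tool(
  targets=[
    {"hand":1,"x":0,"y":0,"z":0.002,"roll":0},
    {"hand":1,"x":0,"y":0,"z":0.002,"roll":0},
    {"hand":1,"x":0,"y":0,"z":0.002,"roll":0},
  ],
)

```text
time: 10.53
tool_pos: [0.483, -0.4054, 0.0117]
tcp_rot: [2.269, 2.172, 0.0]
wrist_force: [-0.3, 0.3, 0.2]
width: 0.398
grip_force: 40.0
```

Emit:
servo_tool(
  targets=[
    {"hand":1,"x":0,"y":0,"z":0.002,"roll":0},
    {"hand":1,"x":0,"y":0,"z":0.002,"roll":0},
    {"hand":1,"x":0,"y":0,"z":0.002,"roll":0},
  ],
)

```text
time: 10.78
tool_pos: [0.4831, -0.4054, 0.0116]
tcp_rot: [2.269, 2.172, 0.0]
wrist_force: [-2.4, 2.0, 5.3]
width: 0.392
grip_force: 40.6
```

Emit:
servo_tool(
  targets=[
    {"hand":1,"x":0,"y":0,"z":-0.0015,"roll":0},
    {"hand":-0.2,"x":0,"y":0,"z":-0.0015,"roll":0},
    {"hand":-0.2,"x":0,"y":0,"z":-0.0015,"roll":0},
    {"hand":-0.2,"x":0,"y":0,"z":-0.0015,"roll":0},
    {"hand":-0.2,"x":0,"y":0,"z":-0.02,"roll":0},
    {"hand":-0.2,"x":0,"y":0,"z":-0.06,"roll":0},
    {"hand":-0.2,"x":0,"y":0,"z":-0.12,"roll":0},
    {"hand":-0.7,"x":0,"y":0,"z":-0.18,"roll":0},
    {"hand":-0.7,"x":0,"y":0,"z":-0.2,"roll":0},
    {"hand":-0.7,"x":0,"y":0,"z":-0.2,"roll":0},
  ],
)

```text
time: 11.62
tool_pos: [0.4852, -0.4073, 0.1151]
tcp_rot: [2.263, 2.167, 0.001]
wrist_force: [0.7, -1.0, 0.1]
width: 0.85
grip_force: 0.0
```

```bash
python3 -c "
from h import *
go(.4635,.005,.106,57);go(.463,.005,.007,57)"
```

```text
shift [ 0.822  -0.0796  0.0133] roll -0.3306 yaw now -2.5 pos [ 0.4852 -0.4073  0.1151] t 11.62 w 0.85 F [ 0.7 -1.   0.1] q6 -0.69
shift [ 0.823  -0.0819  0.2113] roll -0.3306 yaw now -2.5 pos [ 0.4852 -0.4073  0.1151] t 11.62 w 0.85 F [ 0.7 -1.   0.1] q6 -0.69
```

Emit:
servo_tool(
  targets=[
    {"hand":-0.8,"x":0.08,"y":-0.008,"z":0,"roll":-0.033},
    {"hand":-0.8,"x":0.16,"y":-0.016,"z":0,"roll":-0.066},
    {"hand":-0.8,"x":0.24,"y":-0.024,"z":0,"roll":-0.1},
    {"hand":-0.8,"x":0.32,"y":-0.032,"z":0,"roll":-0.135},
    {"hand":-0.8,"x":0.4,"y":-0.04,"z":0,"roll":-0.17},
    {"hand":-0.8,"x":0.48,"y":-0.048,"z":0,"roll":-0.205},
    {"hand":-0.8,"x":0.56,"y":-0.056,"z":0,"roll":-0.24},
    {"hand":-0.8,"x":0.64,"y":-0.064,"z":0,"roll":-0.275},
    {"hand":-0.8,"x":0.72,"y":-0.072,"z":0,"roll":-0.31},
    {"hand":-0.8,"x":0.79,"y":-0.08,"z":0,"roll":-0.33},
  ],
)

```text
time: 12.45
tool_pos: [0.4582, -0.0065, 0.1087]
tcp_rot: [-0.887, -3.011, 0.0]
wrist_force: [0.6, -0.2, -0.1]
width: 0.903
grip_force: 0.0
```

```bash
python3 -c "
from h import *
go(.4635,.005,.007,57)"
```

```text
shift [0.0029 0.0252 0.2034] roll 0.001 yaw now 57.2 pos [ 0.4582 -0.0065  0.1087] t 12.45 w 0.903 F [ 0.6 -0.2 -0.1] q6 -1.07
```

Emit:
servo_tool(
  targets=[
    {"hand":-0.8,"x":0.003,"y":0.018,"z":0.06,"roll":0},
    {"hand":-0.8,"x":0.003,"y":0.018,"z":0.1,"roll":0},
    {"hand":-0.8,"x":0.003,"y":0.018,"z":0.12,"roll":0},
    {"hand":-0.8,"x":0.003,"y":0.018,"z":0.12,"roll":0},
    {"hand":-0.8,"x":0.003,"y":0.018,"z":0.12,"roll":0},
  ],
)

```text
time: 12.87
tool_pos: [0.4625, -0.0006, 0.0492]
tcp_rot: [-0.895, -3.008, 0.001]
wrist_force: [0.6, -0.3, 1.2]
width: 0.904
grip_force: 0.0
```

```bash
python3 -c "
from h import *
go(.4635,.005,.007,57)"
```

```text
shift [0.0043 0.0106 0.0843] roll -0.0008 yaw now 56.9 pos [ 0.4625 -0.0006  0.0492] t 12.87 w 0.904 F [ 0.6 -0.3  1.2] q6 -1.05
```

Emit:
servo_tool(
  targets=[
    {"hand":-0.8,"x":0.004,"y":0.01,"z":0.02,"roll":0},
    {"hand":-0.8,"x":0.004,"y":0.01,"z":0.05,"roll":0},
    {"hand":-0.8,"x":0.004,"y":0.01,"z":0.075,"roll":0},
    {"hand":-0.8,"x":0.004,"y":0.01,"z":0.083,"roll":0},
    {"hand":-0.8,"x":0.004,"y":0.01,"z":0.083,"roll":0},
  ],
)

```text
time: 13.28
tool_pos: [0.4643, 0.0047, 0.0081]
tcp_rot: [-0.896, -3.01, 0.0]
wrist_force: [0.3, -1.2, 0.1]
width: 0.9
grip_force: 0.0
```

Emit:
servo_tool(
  targets=[
    {"hand":1,"x":0,"y":0,"z":0,"roll":0},
    {"hand":1,"x":0,"y":0,"z":0,"roll":0},
    {"hand":1,"x":0,"y":0,"z":0,"roll":0},
    {"hand":1,"x":0,"y":0,"z":0,"roll":0},
    {"hand":1,"x":0,"y":0,"z":0,"roll":0},
    {"hand":1,"x":0,"y":0,"z":0,"roll":0},
    {"hand":1,"x":0,"y":0,"z":0,"roll":0},
    {"hand":1,"x":0,"y":0,"z":0,"roll":0},
  ],
)

```text
time: 13.95
tool_pos: [0.4661, 0.0048, 0.0101]
tcp_rot: [0.894, 3.009, 0.001]
wrist_force: [-1.0, -0.6, 5.3]
width: 0.457
grip_force: 40.3
```

```bash
python3 -c "
from h import *
go(.591,-.210,.107,57);go(.591,-.210,.107,5.5)"
```

```text
shift [-0.4443 -0.2232 -0.1931] roll -0.0006 yaw now 56.9 pos [0.4661 0.0048 0.0101] t 13.95 w 0.457 F [-1.  -0.6  5.3] q6 -1.04
shift [-0.4443 -0.2232 -0.1931] roll 0.2855 yaw now 56.9 pos [0.4661 0.0048 0.0101] t 13.95 w 0.457 F [-1.  -0.6  5.3] q6 -1.04
```

Emit:
servo_tool(
  targets=[
    {"hand":1,"x":0,"y":0,"z":-0.06,"roll":0},
    {"hand":1,"x":0,"y":0,"z":-0.14,"roll":0},
    {"hand":1,"x":-0.06,"y":-0.03,"z":-0.19,"roll":0.035},
    {"hand":1,"x":-0.12,"y":-0.06,"z":-0.19,"roll":0.07},
    {"hand":1,"x":-0.18,"y":-0.09,"z":-0.19,"roll":0.105},
    {"hand":1,"x":-0.24,"y":-0.12,"z":-0.19,"roll":0.14},
    {"hand":1,"x":-0.3,"y":-0.15,"z":-0.19,"roll":0.175},
    {"hand":1,"x":-0.36,"y":-0.18,"z":-0.19,"roll":0.21},
    {"hand":1,"x":-0.42,"y":-0.21,"z":-0.19,"roll":0.245},
    {"hand":1,"x":-0.445,"y":-0.223,"z":-0.19,"roll":0.285},
  ],
)

```text
time: 14.78
tool_pos: [0.5922, -0.2138, 0.104]
tcp_rot: [2.116, 2.318, 0.0]
wrist_force: [0.8, 1.0, -1.2]
width: 0.457
grip_force: 40.5
```

Emit:
servo_tool(
  targets=[
    {"hand":1,"x":0,"y":0,"z":0.04,"roll":0},
    {"hand":1,"x":0,"y":0,"z":0.08,"roll":0},
    {"hand":1,"x":0,"y":0,"z":0.12,"roll":0},
    {"hand":1,"x":0,"y":0,"z":0.12,"roll":0},
    {"hand":1,"x":0,"y":0,"z":0.12,"roll":0},
  ],
)

```text
time: 15.2
tool_pos: [0.5885, -0.2093, 0.042]
tcp_rot: [-2.107, -2.325, 0.002]
wrist_force: [0.5, -0.6, 0.1]
width: 0.456
grip_force: 40.4
```

```bash
python3 -c "
from h import *
save('side','a3.png',(340,180,540,330),4)
go(.591,-.210,.0145,5.5)"
```

```text
shift [-0.0006  0.0021  0.0584] roll 0.0007 yaw now 5.6 pos [ 0.59   -0.2098  0.0437] t 15.25 w 0.46 F [ 0.1 -1.1 -1. ] q6 -0.48
```

View pics/a3.png

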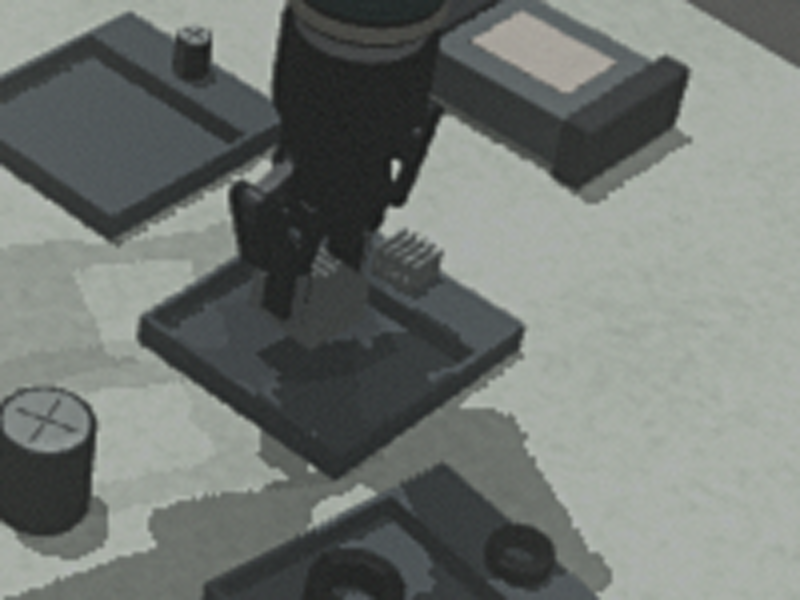

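The heat sink is held upright, fins up, over the middle of its tray at (335,300). Now I lower it.

Emit:
servo_tool(
  targets=[
    {"hand":1,"x":0,"y":0.002,"z":0.02,"roll":0},
    {"hand":1,"x":0,"y":0.002,"z":0.04,"roll":0},
    {"hand":1,"x":0,"y":0.002,"z":0.05,"roll":0},
    {"hand":1,"x":0,"y":0.002,"z":0.055,"roll":0},
    {"hand":1,"x":0,"y":0.002,"z":0.056,"roll":0},
    {"hand":1,"x":0,"y":0.002,"z":0.056,"roll":0},
  ],
)

```text
time: 15.75
tool_pos: [0.5911, -0.2098, 0.0155]
tcp_rot: [-2.109, -2.328, 0.0]
wrist_force: [-0.2, -0.2, -1.1]
width: 0.461
grip_force: 40.5
```

Emit:
servo_tool(
  targets=[
    {"hand":1,"x":0,"y":0,"z":0.002,"roll":0},
    {"hand":1,"x":0,"y":0,"z":0.003,"roll":0},
    {"hand":1,"x":0,"y":0,"z":0.003,"roll":0},
  ],
)

```text
time: 16.0
tool_pos: [0.5914, -0.21, 0.0145]
tcp_rot: [2.109, 2.327, 0.0]
wrist_force: [0.6, -0.3, -0.8]
width: 0.459
grip_force: 40.5
```

Emit:
servo_tool(
  targets=[
    {"hand":1,"x":0,"y":0,"z":0.002,"roll":0},
    {"hand":1,"x":0,"y":0,"z":0.002,"roll":0},
    {"hand":1,"x":0,"y":0,"z":0.002,"roll":0},
  ],
)

```text
time: 16.25
tool_pos: [0.5916, -0.2101, 0.0141]
tcp_rot: [2.109, 2.327, 0.0]
wrist_force: [-1.2, 1.2, 5.2]
width: 0.462
grip_force: 41.0
```

Emit:
servo_tool(
  targets=[
    {"hand":1,"x":0,"y":0,"z":-0.0015,"roll":0},
    {"hand":-0.35,"x":0,"y":0,"z":-0.0015,"roll":0},
    {"hand":-0.35,"x":0,"y":0,"z":-0.0015,"roll":0},
    {"hand":-0.35,"x":0,"y":0,"z":-0.0015,"roll":0},
    {"hand":-0.35,"x":0,"y":0,"z":-0.02,"roll":0},
    {"hand":-0.35,"x":0,"y":0,"z":-0.06,"roll":0},
    {"hand":-0.35,"x":0,"y":0,"z":-0.12,"roll":0},
    {"hand":-0.7,"x":0,"y":0,"z":-0.18,"roll":0},
    {"hand":-0.7,"x":0,"y":0,"z":-0.21,"roll":0},
    {"hand":-0.7,"x":0,"y":0,"z":-0.21,"roll":0},
  ],
)

```text
time: 17.08
tool_pos: [0.5949, -0.2113, 0.1245]
tcp_rot: [2.103, 2.321, 0.005]
wrist_force: [0.6, -0.5, -0.3]
width: 0.854
grip_force: 0.0
```

```bash
python3 -c "
from h import *
go(.4335,.101,.115,0)"
```

```text
shift [ 0.6534 -0.2601  0.0137] roll 0.0313 yaw now 5.6 pos [ 0.5949 -0.2113  0.1245] t 17.08 w 0.854 F [ 0.6 -0.5 -0.3] q6 -0.48
```

Emit:
servo_tool(
  targets=[
    {"hand":-0.7,"x":0.075,"y":-0.03,"z":0,"roll":0.031},
    {"hand":-0.7,"x":0.15,"y":-0.06,"z":0,"roll":0.031},
    {"hand":-0.7,"x":0.225,"y":-0.09,"z":0,"roll":0.031},
    {"hand":-0.7,"x":0.3,"y":-0.12,"z":0,"roll":0.031},
    {"hand":-0.7,"x":0.375,"y":-0.15,"z":0,"roll":0.031},
    {"hand":-0.7,"x":0.45,"y":-0.18,"z":0,"roll":0.031},
    {"hand":-0.7,"x":0.525,"y":-0.21,"z":0,"roll":0.031},
    {"hand":-0.7,"x":0.6,"y":-0.24,"z":0,"roll":0.031},
    {"hand":-0.7,"x":0.652,"y":-0.258,"z":0,"roll":0.031},
    {"hand":-0.7,"x":0.652,"y":-0.258,"z":0,"roll":0.031},
  ],
)

```text
time: 17.92
tool_pos: [0.4275, 0.1052, 0.1173]
tcp_rot: [-2.214, -2.225, 0.002]
wrist_force: [-0.0, 0.1, 0.3]
width: 0.852
grip_force: 0.0
```

Emit:
servo_tool(
  targets=[
    {"hand":-0.7,"x":0,"y":0,"z":0.01,"roll":0},
    {"hand":-0.7,"x":0,"y":0,"z":0.04,"roll":0},
    {"hand":-0.7,"x":0,"y":0,"z":0.08,"roll":0},
    {"hand":-0.7,"x":0,"y":0,"z":0.08,"roll":0},
  ],
)

```text
time: 18.25
tool_pos: [0.4283, 0.1003, 0.0746]
tcp_rot: [-2.219, -2.219, 0.009]
wrist_force: [-0.9, -0.5, -1.3]
width: 0.848
grip_force: 0.0
```

```bash
python3 -c "
from h import *
go(.4335,.101,.031,0)
save('side','a4.png',(200,120,400,270),4)"
```

```text
shift [0.0016 0.0111 0.0871] roll -0.0 yaw now -0.0 pos [0.4283 0.1003 0.0746] t 18.25 w 0.848 F [-0.9 -0.5 -1.3] q6 0.17
```

View pics/a4.png

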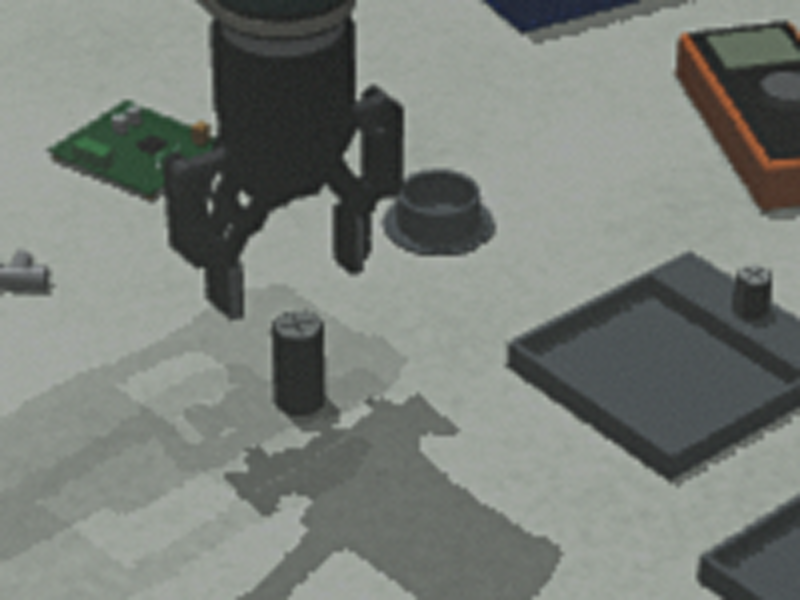

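The open fingers straddle the small capacitor at (298,360), both clear of it. I descend and grip it high enough for the fingers to stay over the cup rim.

Emit:
servo_tool(
  targets=[
    {"hand":-0.7,"x":0.001,"y":0.008,"z":0.03,"roll":0},
    {"hand":-0.7,"x":0.001,"y":0.008,"z":0.06,"roll":0},
    {"hand":-0.7,"x":0.001,"y":0.008,"z":0.08,"roll":0},
    {"hand":-0.7,"x":0.001,"y":0.008,"z":0.086,"roll":0},
    {"hand":-0.7,"x":0.001,"y":0.008,"z":0.086,"roll":0},
  ],
)

```text
time: 18.72
tool_pos: [0.4343, 0.1018, 0.0347]
tcp_rot: [-2.221, -2.221, 0.003]
wrist_force: [0.5, 0.7, -0.3]
width: 0.842
grip_force: 0.0
```

Emit:
servo_tool(
  targets=[
    {"hand":1,"x":0,"y":0,"z":0,"roll":0},
    {"hand":1,"x":0,"y":0,"z":0,"roll":0},
    {"hand":1,"x":0,"y":0,"z":0,"roll":0},
    {"hand":1,"x":0,"y":0,"z":0,"roll":0},
    {"hand":1,"x":0,"y":0,"z":0,"roll":0},
    {"hand":1,"x":0,"y":0,"z":0,"roll":0},
    {"hand":1,"x":0,"y":0,"z":0,"roll":0},
    {"hand":1,"x":0,"y":0,"z":0,"roll":0},
  ],
)

```text
time: 19.38
tool_pos: [0.4357, 0.1025, 0.0363]
tcp_rot: [2.22, 2.222, 0.002]
wrist_force: [-0.1, 1.4, 7.0]
width: 0.334
grip_force: 39.4
```

```bash
python3 -c "
from h import *
go(.604,.2045,.09,0)
t=cv2.imread('pics/top0.png')[:,:,::-1].max(2)
# cup bore: rim ring ellipse from the bright rim / dark inner edge, foot extents
c=t[172:203,222:256]; print(c[14]); print(c[:,16])"
```

```text
shift [ 0.2036  0.3369 -0.1069] roll 0.0003 yaw now 0.1 pos [0.4357 0.1025 0.0363] t 19.38 w 0.334 F [-0.1  1.4  7. ] q6 0.17
[153 154 139 114 108  88  45  43  58  61  90 108 106 108 106 106 108 107
 109 109 109 110 105  84  46  42  58  62  68 126 154 154 155 154]
[156 145 118 101  89  58  78 112 110 110 107 107 108 107 108 108 108 108
 109 110 102 100  89  32  79 108 113 127 148 155 155]
```

```bash
python3 -c "
from h import *
np.set_printoptions(precision=4,suppress=True)
S=lambda x,y:((x+.5)/2.5-.5+225,(y+.5)/2.5-.5+150)
print(plane('side',S(211.5,45),.026),plane('side',S(212,68.5),.003),plane('top',(237.6,186.4),.003),plane('top',(237.2,184.7),.026))
b=read_camera('side'); g=b[160:186,292:328].max(2)
save(b,'cup.png',(285,150,335,190),16)
b=read_camera('top'); save(b,'cupt.png',(218,168,258,206),15)
a,c=cv2.imread('pics/cup.png'),cv2.imread('pics/cupt.png'); h=400
cv2.imwrite('pics/cups.png',np.hstack([cv2.resize(a,(400,320)),cv2.resize(c,(336,320))]))
"
```

```text
[0.6076 0.2077 0.026 ] [0.6033 0.2003 0.003 ] [0.6071 0.2084 0.003 ] [0.6074 0.2055 0.026 ]
```

View pics/cups.png

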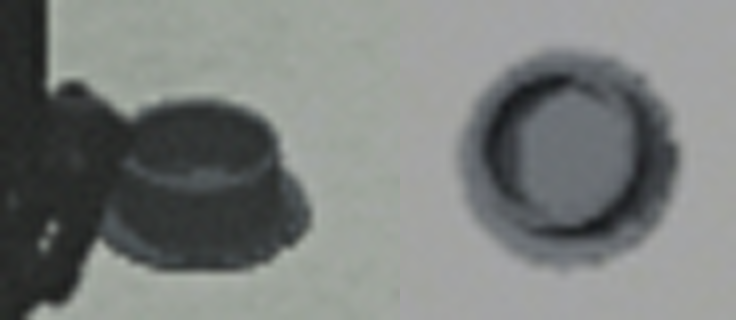

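Side rim ellipse centre is at about (309.5,167.5) and top foot centre at about (237.6,186.4). The estimates agree on the cup at (0.607,0.2065).

Emit:
servo_tool(
  targets=[
    {"hand":1,"x":0,"y":0,"z":-0.05,"roll":0},
    {"hand":1,"x":0,"y":0,"z":-0.11,"roll":0},
    {"hand":1,"x":0.04,"y":0.07,"z":-0.12,"roll":0},
    {"hand":1,"x":0.08,"y":0.14,"z":-0.12,"roll":0},
    {"hand":1,"x":0.12,"y":0.2,"z":-0.12,"roll":0},
    {"hand":1,"x":0.16,"y":0.26,"z":-0.12,"roll":0},
    {"hand":1,"x":0.19,"y":0.31,"z":-0.12,"roll":0},
    {"hand":1,"x":0.208,"y":0.342,"z":-0.12,"roll":0},
    {"hand":1,"x":0.208,"y":0.342,"z":-0.12,"roll":0},
    {"hand":1,"x":0.208,"y":0.342,"z":-0.12,"roll":0},
  ],
)

```text
time: 20.32
tool_pos: [0.6058, 0.2068, 0.0946]
tcp_rot: [-2.219, -2.223, 0.002]
wrist_force: [0.6, 0.1, -0.3]
width: 0.331
grip_force: 39.8
```

Emit:
servo_tool(
  targets=[
    {"hand":1,"x":0,"y":0,"z":0.01,"roll":0},
    {"hand":1,"x":0,"y":0,"z":0.01,"roll":0},
    {"hand":1,"x":0,"y":0,"z":0.01,"roll":0},
  ],
)

```text
time: 20.57
tool_pos: [0.6041, 0.2056, 0.0893]
tcp_rot: [-2.22, -2.221, 0.003]
wrist_force: [0.5, -0.1, -0.4]
width: 0.336
grip_force: 39.8
```

```bash
python3 -c "
from h import *
go(.607,.2065,.041,0)
save('side','a5.png',(250,110,370,200),6)"
```

```text
shift [0.0018 0.0061 0.0967] roll 0.0001 yaw now 0.0 pos [0.6041 0.2056 0.0893] t 20.57 w 0.336 F [ 0.5 -0.1 -0.4] q6 0.29
```

View pics/a5.png

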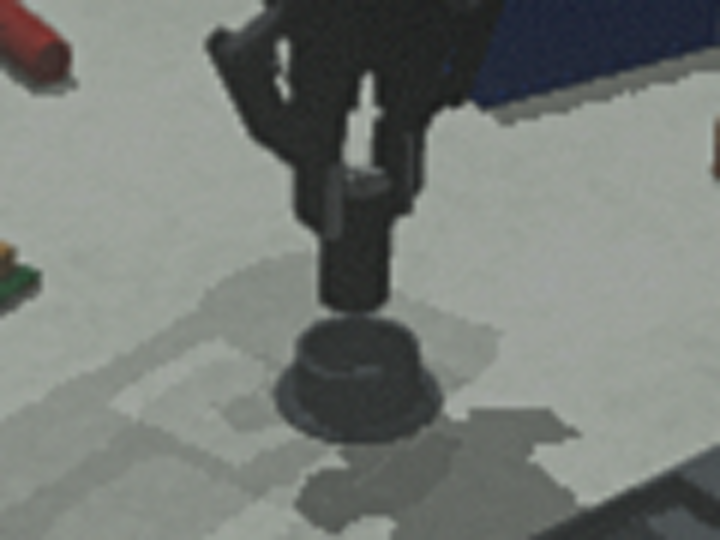

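The capacitor at (354,245) hangs upright above the cup, whose rim centre is at (358,350). The planned 2.5 mm shift in x centres it, so I lower it in.

Emit:
servo_tool(
  targets=[
    {"hand":1,"x":0.0015,"y":0.005,"z":0.01,"roll":0},
    {"hand":1,"x":0.0015,"y":0.005,"z":0.02,"roll":0},
    {"hand":1,"x":0.0015,"y":0.005,"z":0.035,"roll":0},
    {"hand":1,"x":0.0015,"y":0.005,"z":0.05,"roll":0},
    {"hand":1,"x":0.0015,"y":0.005,"z":0.065,"roll":0},
    {"hand":1,"x":0.0015,"y":0.005,"z":0.08,"roll":0},
    {"hand":1,"x":0.0015,"y":0.005,"z":0.09,"roll":0},
    {"hand":1,"x":0.0015,"y":0.005,"z":0.094,"roll":0},
    {"hand":1,"x":0.0015,"y":0.005,"z":0.094,"roll":0},
  ],
)

```text
time: 21.37
tool_pos: [0.6076, 0.2071, 0.0422]
tcp_rot: [-2.22, -2.222, 0.002]
wrist_force: [0.2, -0.4, -1.1]
width: 0.334
grip_force: 39.8
```

Emit:
servo_tool(
  targets=[
    {"hand":1,"x":0,"y":0,"z":0.002,"roll":0},
    {"hand":1,"x":0,"y":0,"z":0.003,"roll":0},
    {"hand":1,"x":0,"y":0,"z":0.003,"roll":0},
  ],
)

```text
time: 21.62
tool_pos: [0.6087, 0.2074, 0.0422]
tcp_rot: [2.22, 2.222, 0.001]
wrist_force: [-0.6, -0.3, -0.5]
width: 0.332
grip_force: 39.8
```

Emit:
servo_tool(
  targets=[
    {"hand":1,"x":0,"y":0,"z":0.002,"roll":0},
    {"hand":1,"x":0,"y":0,"z":0.002,"roll":0},
    {"hand":1,"x":0,"y":0,"z":0.002,"roll":0},
  ],
)

```text
time: 21.87
tool_pos: [0.6084, 0.2073, 0.041]
tcp_rot: [2.22, 2.222, 0.0]
wrist_force: [-0.3, 0.6, -1.1]
width: 0.332
grip_force: 39.8
```

Emit:
servo_tool(
  targets=[
    {"hand":1,"x":0,"y":0,"z":0.002,"roll":0},
    {"hand":1,"x":0,"y":0,"z":0.002,"roll":0},
    {"hand":1,"x":0,"y":0,"z":0.002,"roll":0},
  ],
)

```text
time: 22.12
tool_pos: [0.6086, 0.2074, 0.0404]
tcp_rot: [2.22, 2.222, 0.001]
wrist_force: [-0.5, -1.0, 3.7]
width: 0.333
grip_force: 40.1
```

Emit:
servo_tool(
  targets=[
    {"hand":1,"x":0,"y":0,"z":0.001,"roll":0},
    {"hand":1,"x":0,"y":0,"z":0.001,"roll":0},
    {"hand":1,"x":0,"y":0,"z":0.001,"roll":0},
  ],
)

```text
time: 22.37
tool_pos: [0.6086, 0.2074, 0.0403]
tcp_rot: [2.22, 2.222, 0.001]
wrist_force: [-2.5, -1.7, 6.7]
width: 0.333
grip_force: 40.5
```

Floor contact is at z 0.0403, as predicted. I release.

Emit:
servo_tool(
  targets=[
    {"hand":1,"x":0,"y":0,"z":-0.001,"roll":0},
    {"hand":-0.2,"x":0,"y":0,"z":-0.001,"roll":0},
    {"hand":-0.2,"x":0,"y":0,"z":-0.001,"roll":0},
    {"hand":-0.4,"x":0,"y":0,"z":-0.001,"roll":0},
    {"hand":-0.4,"x":0,"y":0,"z":-0.02,"roll":0},
    {"hand":-0.4,"x":0,"y":0,"z":-0.06,"roll":0},
    {"hand":-0.7,"x":0,"y":0,"z":-0.12,"roll":0},
    {"hand":-0.9,"x":0,"y":0,"z":-0.18,"roll":0},
    {"hand":-1,"x":0,"y":0,"z":-0.2,"roll":0},
    {"hand":-1,"x":0,"y":0,"z":-0.2,"roll":0},
  ],
)

```text
time: 23.2
tool_pos: [0.6114, 0.2082, 0.1443]
tcp_rot: [2.218, 2.219, 0.012]
wrist_force: [-0.1, 0.2, 0.3]
width: 0.995
grip_force: 0.0
```

```bash
python3 -c "
from h import *
go(.4105,-.2105,.14,0)"
```

```text
shift [-0.837  -0.4026  0.0033] roll 0.0003 yaw now 0.0 pos [0.6114 0.2082 0.1443] t 23.2 w 0.995 F [-0.1  0.2  0.3] q6 0.29
```

Emit:
servo_tool(
  targets=[
    {"hand":-1,"x":-0.07,"y":-0.034,"z":0,"roll":0},
    {"hand":-1,"x":-0.14,"y":-0.068,"z":0,"roll":0},
    {"hand":-1,"x":-0.21,"y":-0.1,"z":0,"roll":0},
    {"hand":-1,"x":-0.28,"y":-0.135,"z":0,"roll":0},
    {"hand":-1,"x":-0.35,"y":-0.17,"z":0,"roll":0},
    {"hand":-1,"x":-0.42,"y":-0.2,"z":0,"roll":0},
    {"hand":-1,"x":-0.49,"y":-0.235,"z":0,"roll":0},
    {"hand":-1,"x":-0.56,"y":-0.27,"z":0,"roll":0},
    {"hand":-1,"x":-0.63,"y":-0.3,"z":0,"roll":0},
    {"hand":-1,"x":-0.7,"y":-0.335,"z":0,"roll":0},
  ],
)

```text
time: 24.03
tool_pos: [0.4391, -0.1439, 0.1377]
tcp_rot: [-2.219, -2.222, 0.001]
wrist_force: [0.3, -0.7, 0.4]
width: 0.998
grip_force: 0.0
```

Emit:
servo_tool(
  targets=[
    {"hand":-1,"x":-0.06,"y":-0.03,"z":0,"roll":0},
    {"hand":-1,"x":-0.11,"y":-0.055,"z":0,"roll":0},
    {"hand":-1,"x":-0.136,"y":-0.066,"z":0.02,"roll":0},
    {"hand":-1,"x":-0.136,"y":-0.066,"z":0.06,"roll":0},
    {"hand":-1,"x":-0.136,"y":-0.066,"z":0.1,"roll":0},
    {"hand":-1,"x":-0.136,"y":-0.066,"z":0.11,"roll":0},
    {"hand":-1,"x":-0.136,"y":-0.066,"z":0.11,"roll":0},
  ],
)

```text
time: 24.62
tool_pos: [0.4054, -0.2095, 0.0813]
tcp_rot: [-2.216, -2.217, 0.003]
wrist_force: [-0.2, 0.4, -0.9]
width: 1.005
grip_force: 0.0
```

```bash
python3 -c "
from h import *
go(.4105,-.2105,.018,0)
save('side','a6.png',(280,200,440,340),4)"
```

```text
shift [-0.0025  0.0109  0.1264] roll 0.0002 yaw now 0.0 pos [ 0.4054 -0.2095  0.0813] t 24.62 w 1.005 F [-0.2  0.4 -0.9] q6 -0.53
```

View pics/a6.png

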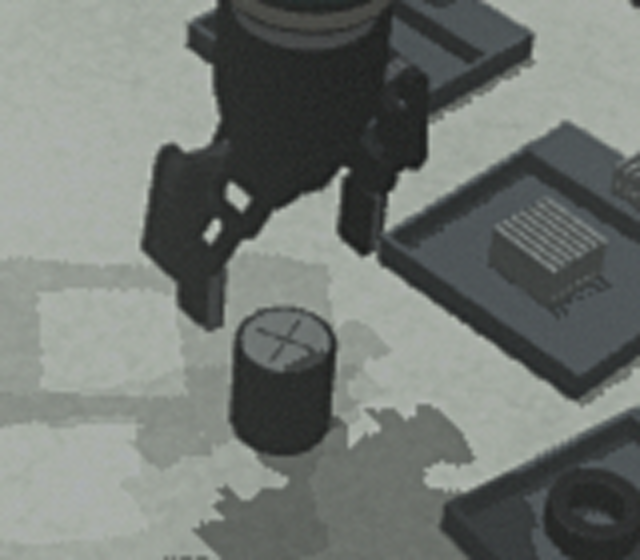

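The heat sink lies fins up in its tray at (548,240). The open fingers straddle the big capacitor at (285,380), clear on both sides. I descend and grip.

Emit:
servo_tool(
  targets=[
    {"hand":-1,"x":-0.002,"y":0.009,"z":0.03,"roll":0},
    {"hand":-1,"x":-0.002,"y":0.009,"z":0.06,"roll":0},
    {"hand":-1,"x":-0.002,"y":0.009,"z":0.09,"roll":0},
    {"hand":-1,"x":-0.002,"y":0.009,"z":0.12,"roll":0},
    {"hand":-1,"x":-0.002,"y":0.009,"z":0.126,"roll":0},
    {"hand":-1,"x":-0.002,"y":0.009,"z":0.126,"roll":0},
  ],
)

```text
time: 25.17
tool_pos: [0.4124, -0.2114, 0.021]
tcp_rot: [-2.219, -2.222, 0.001]
wrist_force: [0.6, 0.1, -0.3]
width: 1.0
grip_force: 0.0
```

Emit:
servo_tool(
  targets=[
    {"hand":1,"x":0,"y":0,"z":0,"roll":0},
    {"hand":1,"x":0,"y":0,"z":0,"roll":0},
    {"hand":1,"x":0,"y":0,"z":0,"roll":0},
    {"hand":1,"x":0,"y":0,"z":0,"roll":0},
    {"hand":1,"x":0,"y":0,"z":0,"roll":0},
    {"hand":1,"x":0,"y":0,"z":0,"roll":0},
    {"hand":1,"x":0,"y":0,"z":0,"roll":0},
    {"hand":1,"x":0,"y":0,"z":0,"roll":0},
  ],
)

```text
time: 25.83
tool_pos: [0.4138, -0.2125, 0.0228]
tcp_rot: [2.219, 2.221, 0.001]
wrist_force: [-0.7, 1.7, 5.6]
width: 0.572
grip_force: 41.5
```

```bash
python3 -c "
from h import *
go(.618,-.003,.115,4.5)"
```

```text
shift [ 0.4185  0.4092 -0.184 ] roll -0.0247 yaw now 0.0 pos [ 0.4138 -0.2125  0.0228] t 25.83 w 0.572 F [-0.7  1.7  5.6] q6 -0.53
```

Emit:
servo_tool(
  targets=[
    {"hand":1,"x":0,"y":0,"z":-0.06,"roll":0},
    {"hand":1,"x":0,"y":0,"z":-0.13,"roll":0},
    {"hand":1,"x":0.05,"y":0.05,"z":-0.18,"roll":-0.025},
    {"hand":1,"x":0.1,"y":0.1,"z":-0.18,"roll":-0.025},
    {"hand":1,"x":0.15,"y":0.15,"z":-0.18,"roll":-0.025},
    {"hand":1,"x":0.21,"y":0.205,"z":-0.18,"roll":-0.025},
    {"hand":1,"x":0.27,"y":0.265,"z":-0.18,"roll":-0.025},
    {"hand":1,"x":0.33,"y":0.325,"z":-0.18,"roll":-0.025},
    {"hand":1,"x":0.39,"y":0.38,"z":-0.18,"roll":-0.025},
    {"hand":1,"x":0.418,"y":0.409,"z":-0.18,"roll":-0.025},
  ],
)

```text
time: 26.67
tool_pos: [0.6201, 0.001, 0.1119]
tcp_rot: [2.128, 2.309, 0.005]
wrist_force: [0.5, -1.1, -0.9]
width: 0.571
grip_force: 42.2
```

Emit:
servo_tool(
  targets=[
    {"hand":1,"x":0,"y":0,"z":0.03,"roll":0},
    {"hand":1,"x":0,"y":0,"z":0.07,"roll":0},
    {"hand":1,"x":0,"y":0,"z":0.11,"roll":0},
    {"hand":1,"x":0,"y":0,"z":0.11,"roll":0},
    {"hand":1,"x":0,"y":0,"z":0.11,"roll":0},
  ],
)

```text
time: 27.08
tool_pos: [0.6154, -0.0026, 0.0549]
tcp_rot: [-2.129, -2.306, 0.004]
wrist_force: [0.5, 0.3, -1.0]
width: 0.57
grip_force: 42.2
```

```bash
python3 -c "
from h import *
go(.618,-.003,.027,4.5)
save('side','a7.png',(290,110,450,250),4)"
```

```text
shift [-0.0013  0.0054  0.0558] roll 0.0003 yaw now 4.6 pos [ 0.6154 -0.0026  0.0549] t 27.08 w 0.57 F [ 0.5  0.3 -1. ] q6 -0.12
```

View pics/a7.png

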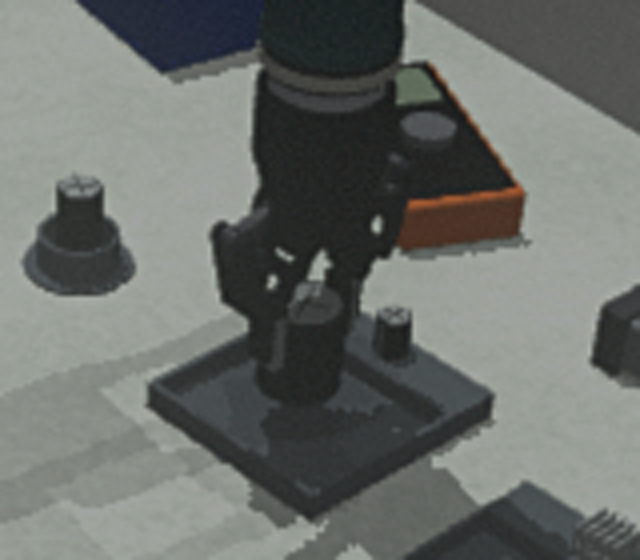

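The small capacitor stands upright in the cup at (80,225). The big one at (305,345) hangs over the middle of its tray, with the finger clear of the ledge sample at (393,335). Now I lower it.

Emit:
servo_tool(
  targets=[
    {"hand":1,"x":0,"y":0,"z":0.015,"roll":0},
    {"hand":1,"x":0,"y":0,"z":0.03,"roll":0},
    {"hand":1,"x":0,"y":0,"z":0.042,"roll":0},
    {"hand":1,"x":0,"y":0,"z":0.05,"roll":0},
    {"hand":1,"x":0,"y":0,"z":0.054,"roll":0},
    {"hand":1,"x":0,"y":0,"z":0.054,"roll":0},
  ],
)

```text
time: 27.63
tool_pos: [0.6164, -0.0028, 0.0285]
tcp_rot: [-2.131, -2.307, 0.001]
wrist_force: [0.1, -0.0, -1.3]
width: 0.574
grip_force: 42.2
```

Emit:
servo_tool(
  targets=[
    {"hand":1,"x":0,"y":0,"z":0.002,"roll":0},
    {"hand":1,"x":0,"y":0,"z":0.002,"roll":0},
    {"hand":1,"x":0,"y":0,"z":0.002,"roll":0},
  ],
)

```text
time: 27.88
tool_pos: [0.6172, -0.0027, 0.0285]
tcp_rot: [2.131, 2.308, 0.0]
wrist_force: [-0.3, -0.6, -1.0]
width: 0.566
grip_force: 42.2
```

Emit:
servo_tool(
  targets=[
    {"hand":1,"x":0,"y":0,"z":0.002,"roll":0},
    {"hand":1,"x":0,"y":0,"z":0.002,"roll":0},
    {"hand":1,"x":0,"y":0,"z":0.002,"roll":0},
  ],
)

```text
time: 28.13
tool_pos: [0.617, -0.0027, 0.0274]
tcp_rot: [2.131, 2.308, 0.0]
wrist_force: [0.6, 0.4, -1.7]
width: 0.576
grip_force: 42.2
```

Emit:
servo_tool(
  targets=[
    {"hand":1,"x":0,"y":0,"z":0.002,"roll":0},
    {"hand":1,"x":0,"y":0,"z":0.002,"roll":0},
    {"hand":1,"x":0,"y":0,"z":0.002,"roll":0},
  ],
)

```text
time: 28.38
tool_pos: [0.6172, -0.0027, 0.0269]
tcp_rot: [2.131, 2.308, 0.001]
wrist_force: [-0.8, 0.9, 2.9]
width: 0.575
grip_force: 42.6
```

Emit:
servo_tool(
  targets=[
    {"hand":1,"x":0,"y":0,"z":0.001,"roll":0},
    {"hand":1,"x":0,"y":0,"z":0.001,"roll":0},
    {"hand":1,"x":0,"y":0,"z":0.001,"roll":0},
  ],
)

```text
time: 28.63
tool_pos: [0.6173, -0.0027, 0.0269]
tcp_rot: [2.131, 2.308, 0.0]
wrist_force: [-2.9, 0.3, 6.4]
width: 0.574
grip_force: 43.0
```

Contact is at 0.0269, as predicted. I release, lift, and back away to check.

Emit:
servo_tool(
  targets=[
    {"hand":1,"x":0,"y":0,"z":-0.001,"roll":0},
    {"hand":-0.45,"x":0,"y":0,"z":-0.001,"roll":0},
    {"hand":-0.45,"x":0,"y":0,"z":-0.001,"roll":0},
    {"hand":-0.45,"x":0,"y":0,"z":-0.001,"roll":0},
    {"hand":-0.45,"x":0,"y":0,"z":-0.02,"roll":0},
    {"hand":-0.45,"x":0,"y":0,"z":-0.06,"roll":0},
    {"hand":-0.45,"x":0,"y":0,"z":-0.12,"roll":0},
    {"hand":-0.45,"x":0,"y":0,"z":-0.18,"roll":0},
    {"hand":-0.45,"x":0,"y":0,"z":-0.25,"roll":0},
    {"hand":-0.45,"x":0,"y":0,"z":-0.3,"roll":0},
  ],
)

```text
time: 29.47
tool_pos: [0.618, -0.0028, 0.1796]
tcp_rot: [2.13, 2.306, 0.003]
wrist_force: [0.8, -0.3, 0.5]
width: 0.726
grip_force: 0.0
```

Emit:
servo_tool(
  targets=[
    {"hand":-0.45,"x":0.05,"y":-0.03,"z":-0.02,"roll":0},
    {"hand":-0.45,"x":0.12,"y":-0.06,"z":-0.04,"roll":0},
    {"hand":-0.45,"x":0.19,"y":-0.09,"z":-0.06,"roll":0},
    {"hand":-0.45,"x":0.26,"y":-0.12,"z":-0.06,"roll":0},
    {"hand":-0.45,"x":0.33,"y":-0.15,"z":-0.06,"roll":0},
    {"hand":-0.45,"x":0.4,"y":-0.18,"z":-0.06,"roll":0},
    {"hand":-0.45,"x":0.47,"y":-0.2,"z":-0.06,"roll":0},
    {"hand":-0.45,"x":0.54,"y":-0.2,"z":-0.06,"roll":0},
    {"hand":-0.45,"x":0.6,"y":-0.2,"z":-0.06,"roll":0},
    {"hand":-0.45,"x":0.6,"y":-0.2,"z":-0.06,"roll":0},
  ],
)

```text
time: 30.3
tool_pos: [0.4927, 0.2934, 0.2068]
tcp_rot: [-2.126, -2.311, -0.005]
wrist_force: [0.2, 0.3, 0.5]
width: 0.727
grip_force: 0.0
```

```bash
python3 -c "
from h import *
a=read_camera('top')[135:300,140:490,::-1]; b=read_camera('side')[130:400,190:520,::-1]
a=cv2.resize(a,(640,302),interpolation=cv2.INTER_CUBIC); b=cv2.resize(b,(360,294),interpolation=cv2.INTER_CUBIC)
o=np.zeros((600,640,3),np.uint8); o[:302]=a; o[306:600,:360]=b; cv2.imwrite('pics/end.png',o)
go(.5,.3,.2,0)"
```

```text
shift [0.0201 0.0153 0.0124] roll 0.0261 yaw now 4.7 pos [0.4932 0.2894 0.2062] t 30.4 w 0.722 F [ 0.5 -0.   0.4] q6 0.41
```

View pics/end.png

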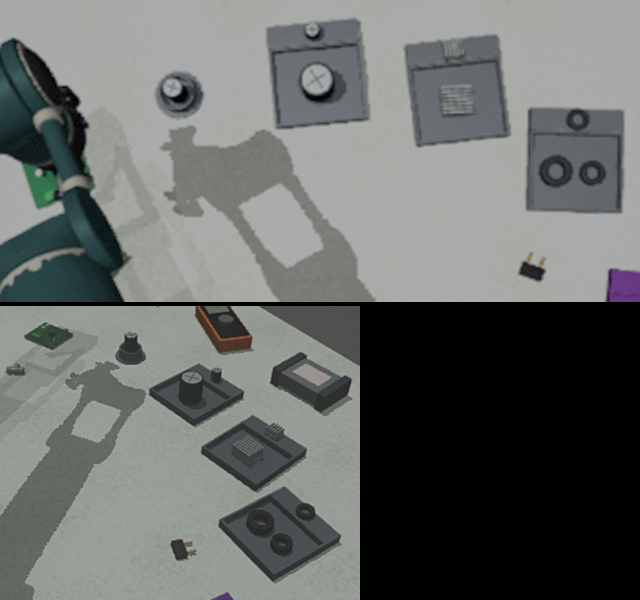

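Everything is in place. The cap stands in the cup at (178,92), the big cap in its tray (317,82), the heat sink fins up (457,99), and both cores flat side by side at (556,171) and (593,172). The board has not moved and the gripper is clear of everything.

```bash
python3 -c "
from workcell import ticket
print(ticket.finish_job())"
```

```text
the job is handed in; nothing more can be done
None
```

All five parts were set down on the floors of their places and the job is handed in: the two cores, the heat sink, the small capacitor in the cup and the big one in its tray, with the board left where it lay, at about 30 s on the robot's clock.

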